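# Nest the boot formers in their cradle and latch them in

## Robot

A 6-joint arm with a two-finger parallel gripper is mounted at the origin on the work surface. World frame = base frame: x ahead of the robot, y to its left, z up, the work surface at z = 0. Lengths are in m, angles in rad, forces in N, time in s.
With the tool pointing down it reaches from about 0.25 to 0.725 m from the base axis. Payload 4 kg.
Tool frame: the origin (TCP) lies at the very end of the fingers, on their centre line; the grasp point (between the pads) lies 19 mm behind it; z points along the fingers, y is the line along which they close (so a half turn about z gives the same grasp; the last joint's range is limited). The gripper opens to 85 mm and grips with 20 to 120 N. Pads are 22 mm wide; open, the fingers measure 114 mm over their backs; the gripper's body (76 mm by 85 mm) begins 54 mm behind the grasp point. The pads swing forward as they close: fully open they stand 13 mm farther back than shut.
Start: joints at [-1.346, 0.241, 0.005, 1.335, 0, 1.571], TCP at [0.111, -0.487, 0.231] pointing down, gripper open.
Joint ranges: [-2.72, 2.72], [-1.05, 1.87], [-1.09, 1.28], [-1.99, 2.15], [-1.42, 1.44], [-3.14, 3.14]. Speed limits (rad/s): [2.79, 2.79, 3.14, 3.14, 3.14, 3.14].

## Interface

Orientations are given as a unit quaternion [x, y, z, w].
In Python, from workcell import monitor, viewer, job gives the robot as it stands.
- The arm moves only by the tool arm_command, never from a script. Its argument "increments" is a list of rows, each an object of numbers: "dx", "dy", "dz": the shift along the tool's x, y, z in cm; "wx", "wy", "wz": the turn, a rotation vector about the tool's x, y, z in rad; "grip": the finger opening in cm, from 0 to 8.54. In form: [{"dx": .., "dy": .., "dz": .., "wx": .., "wy": .., "wz": .., "grip": ..}, ...]. A call has 1 to 10 rows; each row is the pose to reach, as a shift and turn from the pose commanded when the call began, along the tool's axes at that moment; what a row does not reach only later rows make up. A row lasts 1/10 s, in which the tool goes at most 50 mm and 8.59 degrees, less where a joint would pass 70% of its speed; a pose out of reach is approached as far as the arm can. A call with a gripper value outside its range is refused whole. The fingers move at their own pace and stop on an object; the grip force is fixed at half the most. Time passes only in rows, so rows that repeat a pose let the fingers close. It gives the time, the measured TCP pose, the force, the opening and the grip force at its end, in the units of the state.
- monitor.get_obs(): the state, without advancing time (a new reading comes with each control period).
- viewer.camera(name): name is "side" or "top" or "wrist"; returns (picture, depth): 420x560x3 uint8, red, green, blue; 420x560 float32, m along the optical axis (not along the pixel's ray), 0 where there is no reading.
- viewer.get_calibration(name): a dict with "fovy" (degrees; the focal length in pixels is half the picture's height over the tangent of half this angle, whatever the lens; pixels are square), "cx", "cy" (the principal point, pixels), "view" (4x4, takes a point from world to camera coordinates). Camera axes: x right, y up, looking along -z (the intrinsics and any distortion apply to the point x, -y, -z); pixel columns grow to the right and rows downward; lengths in m; the calibration is good to about 2 mm. The wrist camera is an equidistant fisheye: a pixel r from the principal point sees the ray r / f radians off the axis. A picture is of the moment at which its call begins: read the wrist's pose just before it. get_calibration takes no time and is no camera call; for the wrist camera it gives the pose at the moment of the call.
- job.job_done(): hands the job in; it is judged then, once.
The state is a dict: "clock": time; "joint_pos": joint angles; "joint_vel": joint speeds; "tau": joint torques, N m; "eef_pos": TCP position; "tool_rot": TCP orientation; "ft_force": force on the tool from outside, world axes, zero at the start; "ft_torque": the same for the moment, N m; "grip_width": finger opening in m; "grasp_force": force on a finger pad.
Only numpy, scipy, OpenCV 4.12 (cv2) and the standard library are available. Lean on these libraries where they do the work, as an engineer would, in place of code of your own. Each camera call takes 0.05 s, during which the arm holds its last target. There are 200 camera calls.

## Task

Three white tapered boot formers lie in a row in the trough of the cradle. Push the two loose ones along the trough until all three are nested fully home into one stack against the end stop, then swing the knobbed latch square across the trough behind the stack so that it cannot slide out. Leave the boots and the other things on the bench where they are.

Things in the scene. Friction and masses are not known exactly. Their poses are not given: they have to be found in the camera images.
- cradle: fixed plywood board, 12 mm thick, x -235 to 235, y -125 to 115 mm, with a brown wooden V trough along its x axis (y = 0), open at x = -235. Origin on the bench under the trough line. Trough bottom 16 mm above the bench, edges 31 mm high at y = +-26. A former lying in it has its axis dipping 14 degrees to the stop: origin 38 mm and mouth centre 58 mm above the bench
- stop (a point): end stop of the trough, at the cradle's x = 200, y = 0, 50 mm above the bench: middle of the face, towards -x, of a wooden block 35 mm thick, 110 wide, 87 high
- former1: tapered white plastic cup 84 mm long, 70 g: mouth 74 mm outside, 68 inside, wall 3, narrowing to 46 mm at 18 mm from its closed end, then bevelled to a flat 20 mm end; solid for the last 22 mm. Origin: centre of that end; x is the cup's axis, out through it; mouth at x = -84. All three alike; home in each other, origins are 22 mm apart. First, already at the stop
- former2: tapered white plastic cup 84 mm long, 70 g: mouth 74 mm outside, 68 inside, wall 3, narrowing to 46 mm at 18 mm from its closed end, then bevelled to a flat 20 mm end; solid for the last 22 mm. Origin: centre of that end; x is the cup's axis, out through it; mouth at x = -84. All three alike; home in each other, origins are 22 mm apart. Middle one, loose
- former3: tapered white plastic cup 84 mm long, 70 g: mouth 74 mm outside, 68 inside, wall 3, narrowing to 46 mm at 18 mm from its closed end, then bevelled to a flat 20 mm end; solid for the last 22 mm. Origin: centre of that end; x is the cup's axis, out through it; mouth at x = -84. All three alike; home in each other, origins are 22 mm apart. Last; may cock if pushed high on its rim
- latch (a joint): turning arm of the latch; radians: 0 along the trough (pointing to the cradle's -x), below 0 outwards away from it, 1.57 square across it (pointing to +y); grows clockwise from above, end stops -0.5 and 1.6. Friction about 0.04 N m, stays where it is left. Passes about 10 mm behind the last mouth if the stack is home; a mouth left farther back blocks it
- latch_axis (a point): upright axis of the latch, at the cradle's x = 54, y = -85 mm, 63 mm above the bench (mid-height of the arm). Steel arm 14 mm wide, from 56 to 70 mm above the bench, reaching 97 mm from the axis; below it a round post 22 mm thick, on top a black round knob 30 mm across, 74 to 90 mm above the bench
- latch_tip (a point): middle of the arm's rounded end, 90 mm from the latch's axis, 63 mm above the bench
- boot_a: child's pale blue rubber boot standing upright, 145 x 56 mm foot, 150 mm high, 220 g; origin under it, x towards the toe. Bystander
- boot_b: child's pale blue rubber boot standing upright, 145 x 56 mm foot, 150 mm high, 220 g; origin under it, x towards the toe. Bystander
- boot_c: child's pale blue rubber boot standing upright, 145 x 56 mm foot, 150 mm high, 220 g; origin under it, x towards the toe. Bystander
- boot_d: child's pale blue rubber boot standing upright, 145 x 56 mm foot, 150 mm high, 220 g; origin under it, x towards the toe. Bystander
- tape_roll: small brown roll of tape, 46 mm across, 20 mm high, lying on the cradle's board beside the trough on its +y side; origin under its centre. Bystander
- brush: hand brush lying on the bench; origin under its middle. Bystander
- glue: white bottle, 52 mm diameter, 130 mm high, standing; origin under its centre. Bystander
Not all that is in view belongs to the job. What is shaped like the former2 but black or red is not meant.

How it is judged:
On the way, in this order (a step that is already met when the one before it is completed fails the run):
1. all three formers are nested fully home against the stop (x of former1 in the frame of cradle above 0.183 m and y of former1 in the frame of cradle between -0.012 and 0.012 m and height (world z) of former1 below 0.05 m and distance between former2 and former1 below 0.03 m and angle between the x axis of former2 and the x axis of former1, either way round below 0.18 rad and distance between former3 and former2 below 0.03 m and angle between the x axis of former3 and the x axis of former2, either way round below 0.18 rad), for 0.2 s.
2. the latch is swung square across the trough behind the stack (value of joint latch above 1.4 rad), for 0.2 s.
At the end, for the whole second after the job is handed in: At rest, each former is nested in the next (origins under 30 mm apart, 22 is home; axes within 0.18 rad); former1 lies at the stop (origin beyond cradle x = 183 mm, within 12 mm of the middle, below 50 mm); latch beyond 1.4 rad, across the trough (all of step 1 and linear speed of each of former1, former2, former3 below 0.02 m/s and value of joint latch above 1.4 rad); the robot touches nothing.
It fails at once if a boot is shifted more than 40 mm (distance of any of boot_a, boot_b, boot_c, boot_d from where it was at the start of the episode above 0.04 m).
It fails at once if the tape roll, brush or glue bottle is shifted more than 40 mm (distance of any of tape_roll, brush, glue from where it was at the start of the episode above 0.04 m).
It also fails if it takes over 64 s, if anything falls off the work surface, if the arm or the gripper's body presses on something with over 40 N, if the wrist force passes 120 N, or if a joint passes its speed limit or range.

## Working session

There is one attempt and no reset: what is moved stays moved. The work goes in short steps, Python scripts to look and compute and a tool call to move; the robot and the scene stay as the last step left them, time stands still between calls to the robot, and variables do not carry over. Pictures are saved under pics/ and viewed, at most 12 in all, crops included, and the job is handed in when it is done.

Besides the shell and the picture viewer there is one more tool, called after ">>>" as name(argument=value, ...) on one line, values as JSON. arm_command: Moves the arm, as the interface text tells. Its arguments: {"type":"object","properties":{"increments":{"type":"array","items":{"type":"object","properties":{"dx":{"type":"number"},"dy":{"type":"number"},"dz":{"type":"number"},"wx":{"type":"number"},"wy":{"type":"number"},"wz":{"type":"number"},"grip":{"type":"number"}}}}},"required":["increments"]}

```bash
mkdir -p pics
cat > h.py <<'E'
import numpy as np, cv2
from workcell import monitor, viewer, job
def snap(n,f):
    c=viewer.get_calibration(n); p,d=viewer.camera(n)
    cv2.imwrite('pics/%s.png'%f,p[:,:,::-1]); np.savez('pics/%s.npz'%f,p=p,d=d,**{k:np.array(v) for k,v in c.items()})
def load(f): return np.load('pics/%s.npz'%f)
def pts(f):  # world points for all pixels (pinhole)
    z=load(f); d=z['d']; h,w=d.shape; fl=h/2/np.tan(np.radians(float(z['fovy']))/2)
    v,u=np.mgrid[:h,:w]
    X=np.stack([(u-float(z['cx']))/fl*d,-(v-float(z['cy']))/fl*d,-d,np.ones_like(d)],-1)
    return (X@np.linalg.inv(z['view']).T)[...,:3]
def proj(f,P):
    z=load(f); h=420; fl=h/2/np.tan(np.radians(float(z['fovy']))/2)
    c=z['view']@np.append(P,1); return float(z['cx'])+fl*c[0]/-c[2], float(z['cy'])-fl*c[1]/-c[2]
E
python3 - <<'E'
from h import *
print(monitor.get_obs())
for n in('top','side'):
    snap(n,n+'0'); c=viewer.get_calibration(n); print(n,{k:np.round(v,3).tolist() for k,v in c.items()})
E
```

```text
{'clock': 0.0, 'joint_pos': array([-1.34598249e+00,  2.41430202e-01,  3.72099772e-03,  1.33519138e+00,
       -5.36277036e-06,  1.57077617e+00]), 'joint_vel': array([ 2.47266839e-03, -3.61814702e-04, -5.57362741e-05,  1.81458893e-03,
        2.96664156e-04, -7.70854654e-06]), 'tau': array([-3.86789825e-04, -3.72319615e+01,  2.52405703e+01,  1.69422693e-02,
       -2.66166326e-04,  7.20807307e-07]), 'eef_pos': array([ 0.11132025, -0.48680333,  0.23040312]), 'tool_rot': array([ 9.93687311e-01,  1.12180305e-01, -1.20671612e-04, -1.04518949e-03]), 'ft_force': array([ 0.43409117, -0.49739469, -0.44552165]), 'ft_torque': array([ 0.00624366,  0.0130688 , -0.0407962 ]), 'grasp_force': 0.0, 'grip_width': 0.08538339097330945}
top {'fovy': 52.396, 'cx': 281.195, 'cy': 206.158, 'view': [[0.027, -1.0, -0.008, -0.013], [0.981, 0.025, 0.192, -0.528], [-0.192, -0.013, 0.981, -1.43], [0.0, 0.0, 0.0, 1.0]]}
side {'fovy': 43.873, 'cx': 284.522, 'cy': 209.721, 'view': [[0.992, -0.128, 0.01, -0.518], [0.076, 0.645, 0.76, -0.086], [-0.104, -0.753, 0.65, -1.447], [0.0, 0.0, 0.0, 1.0]]}
```

View pics/top0.png

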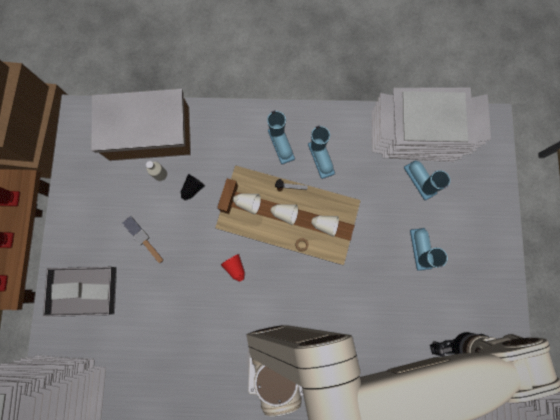

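View pics/side0.png

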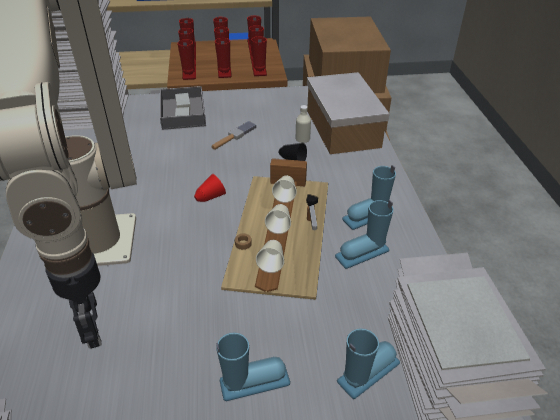

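The top view shows the cradle with its stop block at (228,196), the three white formers at about (246,202), (284,213) and (325,224), the latch knob at (279,184), the tape at (302,244) and the boots around the cradle. The black cup at (191,187) and the red cup at (233,267) are off the cradle, so they are decoys. The side view agrees, with the formers at (285,188), (278,218) and (270,256). Next is an enlarged crop of the cradle, plus fits from the depth data.

Run:
```python
from h import *
for f,(x0,y0,w,h) in {'top0':(205,155,165,120),'side0':(220,140,130,160)}.items():
    im=cv2.imread('pics/%s.png'%f)[y0:y0+h,x0:x0+w]
    s=4.8 if f=='top0' else 3.7
    cv2.imwrite('pics/%s_c.png'%f,cv2.resize(im,None,fx=s,fy=s,interpolation=cv2.INTER_CUBIC))
P=pts('top0'); p=load('top0')['p'].astype(int)
# board: wood colour, z 6..20mm
hsv=cv2.cvtColor(load('top0')['p'],cv2.COLOR_RGB2HSV)
m=(hsv[...,1]>60)&(P[...,2]>0.004)&(P[...,2]<0.11); m[:160]=0;m[270:]=0;m[:,:205]=0;m[:,370:]=0
n,l,st,c=cv2.connectedComponentsWithStats(m.astype(np.uint8)); print(st)
k=1+st[1:,4].argmax(); Q=P[(l==k)&(P[...,2]<0.03)]
r=cv2.minAreaRect((Q[:,:2]*1000).astype(np.float32)); print(r,cv2.boxPoints(r), np.median(Q[:,2]))
# white
w=(hsv[...,1]<40)&(hsv[...,2]>150)&(P[...,2]>0.02); w[:185]=0;w[245:]=0;w[:,:230]=0;w[:,350:]=0
n,l,st,c=cv2.connectedComponentsWithStats(w.astype(np.uint8))
for i in range(1,n):
    if st[i,4]>30: print(st[i],c[i],P[l==i].mean(0),P[l==i].min(0),P[l==i].max(0))
print(P[184,279],P[187,305])
```

```text
[[     0      0    560    420 227391]
 [   280    160     12      4     31]
 [   314    160     21     18    260]
 [   216    166    144     98   7251]
 [   281    179     17      5     40]
 [   221    254     23     16    227]]
((509.4270324707031, -23.11279296875), (468.1617736816406, 238.47605895996094), 75.29934692382812) [[ 334.68982 -219.2721 ]
 [ 565.3593  -279.78992]
 [ 684.16425  173.04651]
 [ 453.49475  233.56433]] 0.013507724753509365
[234 194  26  19 341] [247.95014663 201.42228739] [0.53853958 0.11473318 0.06784488] [ 0.24435598 -0.01902493  0.02027839] [0.56663913 0.16652914 1.50460512]
[272 205  26  19 332] [285.78313253 212.        ] [ 0.50361798 -0.01617501  0.07442476] [ 0.24435598 -0.05541248  0.0204239 ] [0.53053423 0.03221926 1.50460512]
[312 216  26  19 327] [326.40978593 223.3853211 ] [ 0.46876564 -0.15489947  0.06956461] [ 0.43515893 -0.19602417  0.02158052] [ 0.49658108 -0.10682986  0.09981412]
[0.59677748 0.00940447 0.09226657] [ 0.59481094 -0.08038062  0.06615934]
```

View pics/top0_c.png

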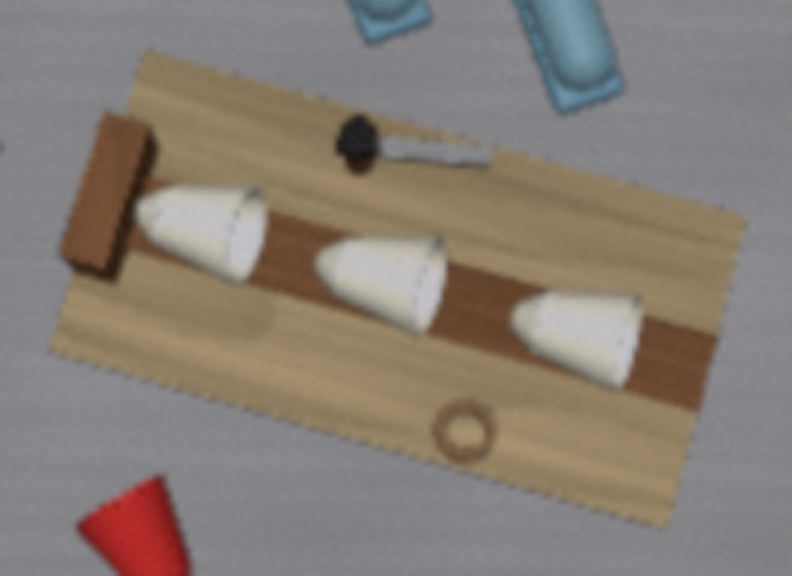

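View pics/side0_c.png

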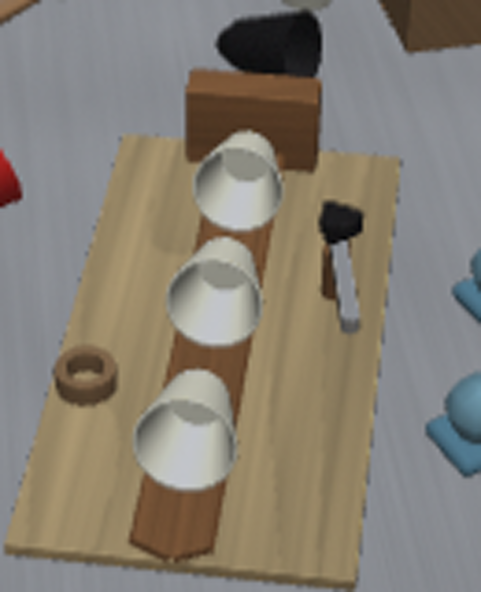

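The crops confirm three white formers in the trough: noses to the left (stop side) and mouths at the right at crop x of about 250, 430 and 625 in the top view. The latch arm points to -x and a little outwards. In cradle coordinates I'll now measure the formers, the latch, the boots and the tape.

```bash
cat >> h.py <<'E'
ex=np.array([.2538,.9673,0]); ey=np.array([-.9673,.2538,0]); O=np.array([.5046,-.0218,0])
R=np.stack([ex,ey,[0,0,1]])
def cr(P): return (np.asarray(P)-O)@R.T*1000
def wo(p): return O+np.asarray(p)/1000@R
E
python3 - <<'E'
from h import *
for f in('top0','side0'):
    p=load(f)['p']; C=cr(pts(f)); hsv=cv2.cvtColor(p,cv2.COLOR_RGB2HSV)
    H,S,V=[hsv[...,i].astype(int) for i in range(3)]
    inb=(abs(C[...,0])<240)
    w=inb&(S<50)&(V>110)&(abs(C[...,1])<45)&(C[...,2]>24)&(C[...,2]<115)
    n,l,st,c=cv2.connectedComponentsWithStats(w.astype(np.uint8))
    for i in range(1,n):
        if st[i,4]>80:
            q=C[l==i]; print(f,'former',st[i,4],np.percentile(q,[1,50,99],axis=0).round(0).tolist())
    b=(H>85)&(H<110)&(S>70)&(C[...,2]>10)&(C[...,2]<170)&(abs(C[...,0])<400)
    n,l,st,c=cv2.connectedComponentsWithStats(b.astype(np.uint8))
    for i in range(1,n):
        if st[i,4]>100:
            q=C[l==i]; print(f,'boot',np.percentile(q,[1,99],axis=0).round(0).tolist(), 'tall',np.percentile(q[q[:,2]>80],[1,99],axis=0).round().tolist())
    a=(C[...,2]>50)&(C[...,2]<100)&(C[...,1]<-60)&(C[...,1]>-130)&(C[...,0]<80)&(C[...,0]>-70)&(H<85)
    q=C[a]; print('latch',len(q)); ar=q[(q[:,0]<35)]; print(np.percentile(ar,[2,50,98],axis=0).round(1).tolist(), np.polyfit(ar[:,0],ar[:,1],1)); print('knob',q[q[:,2]>80].mean(0))
    t=(C[...,1]>40)&(C[...,1]<110)&(C[...,2]>22)&(C[...,2]<45)&inb
    print('tape',C[t].mean(0),t.sum())
    st=(C[...,2]>70)&(C[...,2]<95)&(C[...,0]>190)&(C[...,0]<245)&(S>80)&(abs(C[...,1])<70); print('stop',np.percentile(C[st],[2,98],axis=0).round().tolist())
    k=(S>90)&(H<20)&(V<140)&(C[...,2]<35)&(C[...,2]>10)&(abs(C[...,1])<40)&(C[...,0]<-180); print('trough end',np.percentile(C[k],[2,98],axis=0).round().tolist())
E
```

```text
top0 former 374 [[107.0, -30.0, 25.0], [139.0, 3.0, 69.0], [195.0, 33.0, 95.0]]
top0 former 379 [[-31.0, -30.0, 25.0], [4.0, 3.0, 70.0], [57.0, 33.0, 96.0]]
top0 former 395 [[-178.0, -31.0, 25.0], [-140.0, 3.0, 71.0], [-90.0, 32.0, 96.0]]
top0 boot [[43.0, -307.0, 11.0], [149.0, -183.0, 152.0]] tall [[95.0, -308.0, 82.0], [148.0, -247.0, 153.0]]
top0 boot [[-110.0, -296.0, 11.0], [-7.0, -175.0, 152.0]] tall [[-61.0, -297.0, 81.0], [-8.0, -236.0, 154.0]]Traceback (most recent call last):
  File "<stdin>", line 15, in <module>
    return _quantile_unchecked(
        a, q, axis, out, overwrite_input, method, keepdims, weights)
    return _ureduce(a,
                    func=_quantile_ureduce_func,
    ...<5 lines>...
                    overwrite_input=overwrite_input,
                    method=method)
    r = func(a, **kwargs)
    result = _quantile(arr,
                       quantiles=q,
    ...<2 lines>...
                       out=out,
                       weights=wgt)
    slices_having_nans = np.isnan(arr[-1, ...])
                                  ~~~^^^^^^^^^
IndexError: index -1 is out of bounds for axis 0 with size 0
```

Run:
```python
from h import *
def pc(q,*a): return np.percentile(q,*a,axis=0).round(1).tolist() if len(q) else None
for f in('top0','side0'):
    p=load(f)['p']; C=cr(pts(f)); hsv=cv2.cvtColor(p,cv2.COLOR_RGB2HSV)
    H,S,V=[hsv[...,i].astype(int) for i in range(3)]
    inb=(abs(C[...,0])<240)
    if f=='side0':
      w=inb&(S<60)&(V>100)&(abs(C[...,1])<45)&(C[...,2]>24)&(C[...,2]<115)
      n,l,st,c=cv2.connectedComponentsWithStats(w.astype(np.uint8))
      for i in range(1,n):
        if st[i,4]>80: print('former',st[i,4],pc(C[l==i],[1,50,99]))
    a=(C[...,2]>50)&(C[...,2]<100)&(C[...,1]<-60)&(C[...,1]>-130)&(C[...,0]<80)&(C[...,0]>-70)
    q=C[a]; print('latch',len(q)); ar=q[(q[:,0]<35)]; print(pc(ar,[2,50,98]), np.polyfit(ar[:,0],ar[:,1],1)); print('knob',q[q[:,2]>82].mean(0))
    t=(C[...,1]>40)&(C[...,1]<110)&(C[...,2]>22)&(C[...,2]<45)&inb
    print('tape',C[t].mean(0),t.sum())
    s=(C[...,2]>70)&(C[...,2]<95)&(C[...,0]>190)&(C[...,0]<245)&(S>80)&(abs(C[...,1])<70); print('stop',pc(C[s],[2,98]))
    k=(S>110)&(V<150)&(C[...,2]<35)&(C[...,2]>10)&(abs(C[...,1])<40)&(C[...,0]<-180); print('trough end',pc(C[k],[2,98]))
o=monitor.get_obs(); from scipy.spatial.transform import Rotation as Ro
M=Ro.from_quat(o['tool_rot']).as_matrix(); print(M.round(3)); print('tool axes in cradle',(R@M).round(3)); print(cr(o['eef_pos']))
```

```text
latch 180
[[-39.5, -105.1, 61.5], [-3.7, -93.9, 71.0], [32.4, -82.3, 77.4]] [  0.19038656 -93.01754563]
knob [ 53.16686413 -83.00240919  90.18130058]
tape [-37.54476555  83.82911103  31.75728273] 104
stop [[198.6, -50.8, 75.3], [232.6, 55.1, 93.1]]
trough end [[-230.3, -27.6, 14.9], [-182.8, 26.5, 33.8]]
former 438 [[105.4, -30.7, 24.2], [139.3, 4.8, 36.4], [179.6, 37.4, 92.7]]
former 524 [[-33.4, -31.4, 24.2], [-0.8, 4.3, 35.6], [42.1, 37.1, 92.7]]
former 635 [[-177.8, -31.4, 24.2], [-148.5, 4.5, 35.8], [-106.0, 37.0, 92.2]]
latch 256
[[-42.3, -104.1, 57.1], [-9.8, -93.2, 70.1], [33.2, -81.8, 74.3]] [  0.18962171 -91.44624928]
knob [ 51.49762607 -82.59666002  89.88900421]
tape [-31.46775081  82.66811115  30.71126352] 190
stop [[195.4, -49.8, 71.4], [231.9, 53.9, 91.4]]
trough end [[-513.2, -25.5, 12.5], [-181.9, 29.7, 32.9]]
[[ 0.975  0.223 -0.   ]
 [ 0.223 -0.975  0.002]
 [-0.    -0.002 -1.   ]]
tool axes in cradle [[ 0.463 -0.886  0.002]
 [-0.886 -0.463  0.001]
 [-0.    -0.002 -1.   ]]
[-549.65918663  262.38024627  230.49644742]
```

```bash
cat >> h.py <<'E'
O=O+(2*ey-1*ex)/1000   # stop, knob and formers all sat 2 mm to +y, 1 mm to -x
from scipy.spatial.transform import Rotation as Ro
def Rt(tilt,yaw=0): # tool x along cradle +x (turned by yaw), z down, tipped forward by tilt
    d=np.diag([1.,-1,-1]); return R.T@Ro.from_euler('z',yaw).as_matrix()@d@Ro.from_euler('y',tilt).as_matrix()
def inc(p,tilt,yaw=0):
    o=monitor.get_obs(); M=Ro.from_quat(o['tool_rot']).as_matrix()
    print('now',cr(o['eef_pos']).round(1),'->',p,'d cm',(M.T@(wo(p)-o['eef_pos'])*100).round(2),'w',Ro.from_matrix(M.T@Rt(tilt,yaw)).as_rotvec().round(3))
E
python3 - <<'E'
from h import *
inc([-232,0,180],.35); inc([-232,0,33],.35)
print(monitor.get_obs()['clock'])
E
```

```text
now [-548.7  260.4  230.5] -> [-232, 0, 180] d cm [ 37.74 -16.     5.08] w [ 0.189  0.314 -1.078]
now [-548.7  260.4  230.5] -> [-232, 0, 33] d cm [ 37.74 -15.97  19.78] w [ 0.189  0.314 -1.078]
0.1
```

>>> arm_command(increments=[{"dx":18,"dy":-8,"dz":0,"wx":0.1,"wy":0.16,"wz":-0.54,"grip":4.6},{"dx":18,"dy":-8,"dz":0,"wx":0.1,"wy":0.16,"wz":-0.54,"grip":4.6},{"dx":18,"dy":-8,"dz":0,"wx":0.1,"wy":0.16,"wz":-0.54,"grip":4.6},{"dx":18,"dy":-8,"dz":0,"wx":0.1,"wy":0.16,"wz":-0.54,"grip":4.6},{"dx":37.7,"dy":-16,"dz":5,"wx":0.189,"wy":0.314,"wz":-1.078,"grip":4.6},{"dx":37.7,"dy":-16,"dz":5,"wx":0.189,"wy":0.314,"wz":-1.078,"grip":4.6},{"dx":37.7,"dy":-16,"dz":5,"wx":0.189,"wy":0.314,"wz":-1.078,"grip":4.6},{"dx":37.7,"dy":-16,"dz":5,"wx":0.189,"wy":0.314,"wz":-1.078,"grip":4.6},{"dx":37.7,"dy":-16,"dz":5,"wx":0.189,"wy":0.314,"wz":-1.078,"grip":4.6},{"dx":37.7,"dy":-16,"dz":5,"wx":0.189,"wy":0.314,"wz":-1.078,"grip":4.6}])

```text
clock: 1.1
eef_pos: [0.4444, -0.2451, 0.1796]
tool_rot: [0.778, 0.603, 0.137, -0.107]
ft_force: [0.1, 0.6, 1.2]
grip_width: 0.0459
grasp_force: 0.0
```

Run:
```python
from h import *
inc([-232,0,33],.35); inc([-232,0,60],.35);o=monitor.get_obs(); print(o['clock'],o['joint_pos'],o['ft_force'],o['grip_width'])
```

```text
now [-230.3   -0.5  179.6] -> [-232, 0, 33] d cm [-5.19 -0.02 13.71] w [-0.003 -0.     0.004]
now [-230.3   -0.5  179.6] -> [-232, 0, 60] d cm [-4.26 -0.03 11.17] w [-0.003 -0.     0.004]
1.1 [-0.69054909  0.39576413  0.03394381  1.36425914  0.31528966  1.10795772] [0.08950955 0.61942942 1.15279005] 0.04592705785776577
```

>>> arm_command(increments=[{"dx":-1.7,"dz":4.5},{"dx":-3.4,"dz":9},{"dx":-4.3,"dz":11.2},{"dx":-5.2,"dz":13.7},{"dx":-5.2,"dz":13.7},{"dx":-5.2,"dz":13.7}])

```text
validation failed for argument at $.in...
```

Run:
```python
from h import *
inc([-195,0,33],.35);inc([-95,0,33],.35);o=monitor.get_obs(); print(o['clock'],o['ft_force'],o['grip_width'])
snap('wrist','w1'); snap('side','s1')
a=cv2.imread('pics/s1.png')[140:320,180:380]; b=cv2.imread('pics/w1.png')
cv2.imwrite('pics/c1.png',np.hstack([cv2.resize(a,(450,405)),cv2.resize(b,(350,405))]))
```

```text
now [-230.3   -0.5  179.6] -> [-195, 0, 33] d cm [-1.720e+00 -1.000e-02  1.498e+01] w [-0.003 -0.     0.004]
now [-230.3   -0.5  179.6] -> [-95, 0, 33] d cm [ 7.68  0.04 18.41] w [-0.003 -0.     0.004]
1.1 [0.08950955 0.61942942 1.15279005] 0.04592705785776577
```

View pics/c1.png

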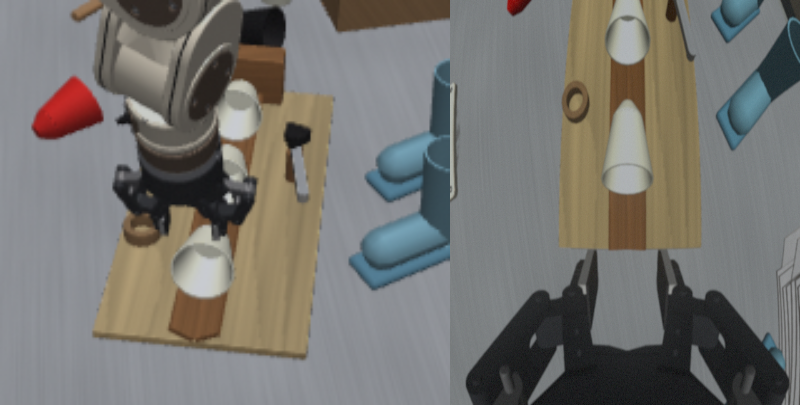

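The arm is above the open end of the trough and centred on it: in the wrist view former3's mouth (627,178) sits midway between the fingers (590 and 665). The move was refused because every row needs all its fields, so I'll send it again in full.

>>> arm_command(increments=[{"dx":-1.7,"dy":0,"dz":4.5,"wx":0,"wy":0,"wz":0,"grip":4.6},{"dx":-3.4,"dy":0,"dz":9,"wx":0,"wy":0,"wz":0,"grip":4.6},{"dx":-4.3,"dy":0,"dz":11.2,"wx":0,"wy":0,"wz":0,"grip":4.6},{"dx":-5.2,"dy":0,"dz":13.7,"wx":0,"wy":0,"wz":0,"grip":4.6},{"dx":-5.2,"dy":0,"dz":13.7,"wx":0,"wy":0,"wz":0,"grip":4.6},{"dx":-5.2,"dy":0,"dz":13.7,"wx":0,"wy":0,"wz":0,"grip":4.6}])

```text
clock: 1.8
eef_pos: [0.4423, -0.2502, 0.0354]
tool_rot: [0.78, 0.601, 0.138, -0.106]
ft_force: [-0.5, -0.2, 0.3]
grip_width: 0.0463
grasp_force: 0.0
```

Run:
```python
from h import *
inc([-195,0,33],.35);inc([-95,0,33],.35);o=monitor.get_obs(); print(o['clock'],o['ft_force'],o['grip_width'])
```

```text
now [-235.7    0.3   35.4] -> [-195, 0, 33] d cm [3.74 0.03 1.62] w [ 0.001  0.001 -0.002]
now [-235.7    0.3   35.4] -> [-95, 0, 33] d cm [1.314e+01 1.000e-02 5.040e+00] w [ 0.001  0.001 -0.002]
1.8 [-0.53191858 -0.20036217  0.29854078] 0.04629266941454495
```

>>> arm_command(increments=[{"dx":1.0,"dy":0,"dz":0.5,"wx":0,"wy":0,"wz":0,"grip":4.6},{"dx":2.0,"dy":0,"dz":0.8,"wx":0,"wy":0,"wz":0,"grip":4.6},{"dx":3.0,"dy":0,"dz":1.2,"wx":0,"wy":0,"wz":0,"grip":4.6},{"dx":3.8,"dy":0,"dz":1.5,"wx":0,"wy":0,"wz":0,"grip":4.6},{"dx":4.2,"dy":0,"dz":1.6,"wx":0,"wy":0,"wz":0,"grip":4.6},{"dx":4.6,"dy":0,"dz":1.8,"wx":0,"wy":0,"wz":0,"grip":4.6},{"dx":5.0,"dy":0,"dz":1.9,"wx":0,"wy":0,"wz":0,"grip":4.6},{"dx":5.5,"dy":0,"dz":2.1,"wx":0,"wy":0,"wz":0,"grip":4.6},{"dx":6.0,"dy":0,"dz":2.3,"wx":0,"wy":0,"wz":0,"grip":4.6},{"dx":6.5,"dy":0,"dz":2.5,"wx":0,"wy":0,"wz":0,"grip":4.6}])

```text
clock: 2.8
eef_pos: [0.4607, -0.1822, 0.0336]
tool_rot: [0.78, 0.601, 0.137, -0.105]
ft_force: [-0.6, -1.8, 3.0]
grip_width: 0.0462
grasp_force: 1.5
```

Run:
```python
from h import *
inc([-75,0,34],.35);o=monitor.get_obs(); print(o['clock'],o['ft_force'])
snap('wrist','w2'); snap('side','s2')
a=cv2.imread('pics/s2.png')[140:320,180:380]; b=cv2.imread('pics/w2.png')
cv2.imwrite('pics/c2.png',np.hstack([cv2.resize(a,(400,360)),cv2.resize(b,(400,360))]))
```

```text
now [-165.3   -0.3   33.6] -> [-75, 0, 34] d cm [ 8.5  -0.03  3.04] w [ 0.001  0.002 -0.   ]
2.8 [-0.6203129  -1.8097846   3.04918559]
```

View pics/c2.png

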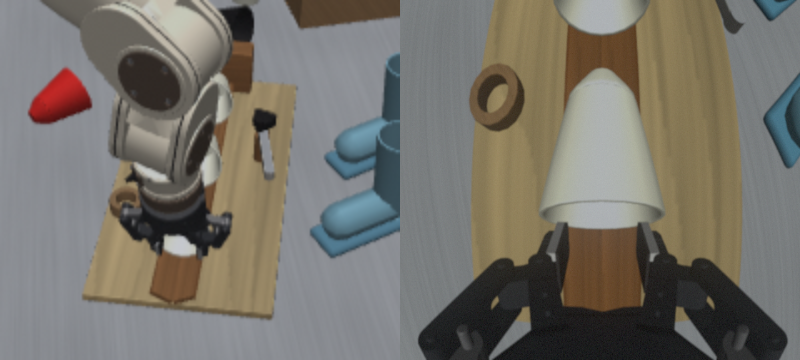

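Former3 is seated squarely between the two fingers (its mouth at (600,212) in the wrist view), and contact is light. I'll keep pushing.

>>> arm_command(increments=[{"dx":0.7,"dy":0,"dz":0.25,"wx":0,"wy":0,"wz":0,"grip":4.6},{"dx":1.4,"dy":0,"dz":0.5,"wx":0,"wy":0,"wz":0,"grip":4.6},{"dx":2.1,"dy":0,"dz":0.75,"wx":0,"wy":0,"wz":0,"grip":4.6},{"dx":2.8,"dy":0,"dz":1.0,"wx":0,"wy":0,"wz":0,"grip":4.6},{"dx":3.5,"dy":0,"dz":1.25,"wx":0,"wy":0,"wz":0,"grip":4.6},{"dx":4.2,"dy":0,"dz":1.5,"wx":0,"wy":0,"wz":0,"grip":4.6},{"dx":4.9,"dy":0,"dz":1.75,"wx":0,"wy":0,"wz":0,"grip":4.6},{"dx":5.6,"dy":0,"dz":2.0,"wx":0,"wy":0,"wz":0,"grip":4.6},{"dx":6.3,"dy":0,"dz":2.25,"wx":0,"wy":0,"wz":0,"grip":4.6},{"dx":7.0,"dy":0,"dz":2.5,"wx":0,"wy":0,"wz":0,"grip":4.6}])

```text
clock: 3.9
eef_pos: [0.4795, -0.1094, 0.0339]
tool_rot: [0.78, 0.602, 0.138, -0.106]
ft_force: [-1.1, -0.3, 0.1]
grip_width: 0.0457
grasp_force: 0.4
```

>>> arm_command(increments=[{"dx":0.7,"dy":0,"dz":0.25,"wx":0,"wy":0,"wz":0,"grip":4.6},{"dx":1.4,"dy":0,"dz":0.5,"wx":0,"wy":0,"wz":0,"grip":4.6},{"dx":2.1,"dy":0,"dz":0.75,"wx":0,"wy":0,"wz":0,"grip":4.6},{"dx":2.8,"dy":0,"dz":1.0,"wx":0,"wy":0,"wz":0,"grip":4.6},{"dx":3.5,"dy":0,"dz":1.25,"wx":0,"wy":0,"wz":0,"grip":4.6},{"dx":4.2,"dy":0,"dz":1.5,"wx":0,"wy":0,"wz":0,"grip":4.6},{"dx":4.9,"dy":0,"dz":1.75,"wx":0,"wy":0,"wz":0,"grip":4.6}])

```text
clock: 4.6
eef_pos: [0.4932, -0.0599, 0.0346]
tool_rot: [0.78, 0.602, 0.138, -0.105]
ft_force: [-2.3, -5.5, 5.1]
grip_width: 0.0458
grasp_force: 2.9
```

Run:
```python
from h import *
inc([25,0,34],.35);inc([57,0,34],.35);o=monitor.get_obs(); print(o['clock'],o['ft_force'])
snap('wrist','w3'); snap('side','s3')
a=cv2.imread('pics/s3.png')[140:320,180:380]; b=cv2.imread('pics/w3.png')
cv2.imwrite('pics/c3.png',np.hstack([cv2.resize(a,(400,360)),cv2.resize(b,(400,360))]))
```

```text
now [-38.8  -0.6  34.6] -> [25, 0, 34] d cm [ 5.97 -0.07  2.23] w [0.002 0.002 0.   ]
now [-38.8  -0.6  34.6] -> [57, 0, 34] d cm [ 8.98 -0.07  3.32] w [0.002 0.002 0.   ]
4.6 [-2.27994132 -5.4880398   5.09380206]
```

View pics/c3.png

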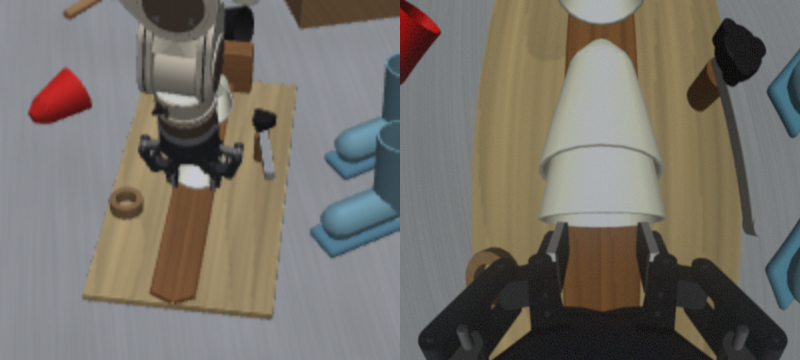

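Former3 has entered former2 squarely (its rim at y=212 and former2's rim at y=150 in the wrist view), and the two now move together. The push goes on towards former1.

>>> arm_command(increments=[{"dx":0.7,"dy":0,"dz":0.25,"wx":0,"wy":0,"wz":0,"grip":4.6},{"dx":1.4,"dy":0,"dz":0.5,"wx":0,"wy":0,"wz":0,"grip":4.6},{"dx":2.1,"dy":0,"dz":0.75,"wx":0,"wy":0,"wz":0,"grip":4.6},{"dx":2.8,"dy":0,"dz":1.0,"wx":0,"wy":0,"wz":0,"grip":4.6},{"dx":3.5,"dy":0,"dz":1.3,"wx":0,"wy":0,"wz":0,"grip":4.6},{"dx":4.2,"dy":0,"dz":1.55,"wx":0,"wy":0,"wz":0,"grip":4.6},{"dx":4.9,"dy":0,"dz":1.8,"wx":0,"wy":0,"wz":0,"grip":4.6},{"dx":5.6,"dy":0,"dz":2.05,"wx":0,"wy":0,"wz":0,"grip":4.6},{"dx":6.0,"dy":0,"dz":2.2,"wx":0,"wy":0,"wz":0,"grip":4.6}])

```text
clock: 5.6
eef_pos: [0.5087, 0.0032, 0.0337]
tool_rot: [0.779, 0.602, 0.138, -0.106]
ft_force: [-0.2, -2.6, 2.0]
grip_width: 0.0461
grasp_force: 1.3
```

>>> arm_command(increments=[{"dx":0.4,"dy":0,"dz":0.15,"wx":0,"wy":0,"wz":0,"grip":4.6},{"dx":0.8,"dy":0,"dz":0.3,"wx":0,"wy":0,"wz":0,"grip":4.6},{"dx":1.2,"dy":0,"dz":0.45,"wx":0,"wy":0,"wz":0,"grip":4.6},{"dx":1.5,"dy":0,"dz":0.55,"wx":0,"wy":0,"wz":0,"grip":4.6}])

```text
clock: 6.0
eef_pos: [0.5127, 0.0179, 0.0338]
tool_rot: [0.78, 0.602, 0.138, -0.106]
ft_force: [-0.3, -1.4, 0.3]
grip_width: 0.0461
grasp_force: 0.9
```

Run:
```python
from h import *
inc([57,0,34],.35);o=monitor.get_obs(); print(o['clock'],o['ft_force'])
```

```text
now [41.4  0.2 33.8] -> [57, 0, 34] d cm [1.47 0.02 0.52] w [0.    0.001 0.   ]
6.0 [-0.25438552 -1.36835178  0.29574007]
```

Now slow steps, reading the force as the stack comes home.

>>> arm_command(increments=[{"dx":0.3,"dy":0,"dz":0.1,"wx":0,"wy":0,"wz":0,"grip":4.6},{"dx":0.6,"dy":0,"dz":0.2,"wx":0,"wy":0,"wz":0,"grip":4.6},{"dx":0.8,"dy":0,"dz":0.3,"wx":0,"wy":0,"wz":0,"grip":4.6},{"dx":1.0,"dy":0,"dz":0.37,"wx":0,"wy":0,"wz":0,"grip":4.6}])

```text
clock: 6.4
eef_pos: [0.5156, 0.0278, 0.0339]
tool_rot: [0.78, 0.602, 0.138, -0.106]
ft_force: [-0.3, -1.8, 1.0]
grip_width: 0.0459
grasp_force: 1.1
```

>>> arm_command(increments=[{"dx":0.2,"dy":0,"dz":0.07,"wx":0,"wy":0,"wz":0,"grip":4.6},{"dx":0.4,"dy":0,"dz":0.15,"wx":0,"wy":0,"wz":0,"grip":4.6}])

```text
clock: 6.6
eef_pos: [0.5168, 0.0319, 0.0339]
tool_rot: [0.78, 0.602, 0.138, -0.106]
ft_force: [-1.5, -2.2, 1.3]
grip_width: 0.0459
grasp_force: 1.2
```

Run:
```python
from h import *
inc([57,0,34],.35);o=monitor.get_obs(); print(o['clock'],o['ft_force'])
snap('wrist','w4'); snap('top','t4')
a=cv2.imread('pics/t4.png')[150:270,205:370]; b=cv2.imread('pics/w4.png')
cv2.imwrite('pics/c4.png',np.hstack([cv2.resize(a,(400,300)),cv2.resize(b,(400,300))]))
```

```text
now [56.  -0.1 33.9] -> [57, 0, 34] d cm [ 0.09 -0.01  0.03] w [0.001 0.001 0.   ]
6.6 [-1.46020408 -2.22725366  1.30215072]
```

View pics/c4.png

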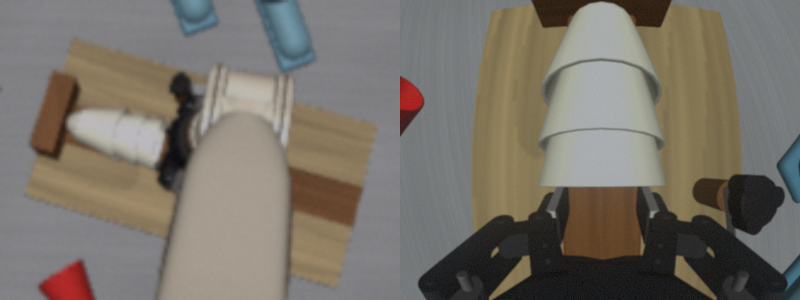

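The three are partly nested and straight (rims at about y=90, 145 and 187 in the wrist view), and the force is still only 2 N, so they are not home yet. Continuing.

>>> arm_command(increments=[{"dx":0.2,"dy":0,"dz":0.07,"wx":0,"wy":0,"wz":0,"grip":4.6},{"dx":0.4,"dy":0,"dz":0.15,"wx":0,"wy":0,"wz":0,"grip":4.6},{"dx":0.6,"dy":0,"dz":0.22,"wx":0,"wy":0,"wz":0,"grip":4.6}])

```text
clock: 7.0
eef_pos: [0.5185, 0.038, 0.034]
tool_rot: [0.78, 0.602, 0.138, -0.105]
ft_force: [-1.1, -3.7, 1.3]
grip_width: 0.0461
grasp_force: 1.5
```

>>> arm_command(increments=[{"dx":0.15,"dy":0,"dz":0.05,"wx":0,"wy":0,"wz":0,"grip":4.6},{"dx":0.3,"dy":0,"dz":0.1,"wx":0,"wy":0,"wz":0,"grip":4.6},{"dx":0.4,"dy":0,"dz":0.15,"wx":0,"wy":0,"wz":0,"grip":4.6}])

```text
clock: 7.3
eef_pos: [0.5193, 0.041, 0.0337]
tool_rot: [0.78, 0.601, 0.137, -0.104]
ft_force: [-3.4, -8.6, 5.1]
grip_width: 0.0459
grasp_force: 5.0
```

Run:
```python
from h import *
inc([70,0,34],.35);o=monitor.get_obs(); print(o['clock'],o['ft_force'])
def rims(n):
    snap('top',n); p=load(n)['p']; C=cr(pts(n)); hsv=cv2.cvtColor(p,cv2.COLOR_RGB2HSV)
    w=(hsv[...,1]<60)&(hsv[...,2]>110)&(abs(C[...,1])<8)&(C[...,2]>40)&(C[...,2]<115)&(C[...,0]>50)&(C[...,0]<200)
    q=C[w]; q=q[q[:,0].argsort()]
    b=np.arange(50,200,4)
    for i in b:
        s=q[(q[:,0]>=i)&(q[:,0]<i+4)]
        if len(s): print(i,round(s[:,2].mean(),1),end='; ')
rims('t5')
```

```text
now [65.5 -0.3 33.7] -> [70, 0, 34] d cm [ 0.44 -0.03  0.13] w [ 0.002  0.004 -0.001]
7.3 [-3.36566609 -8.64879735  5.11331042]
70 95.2; 74 96.2; 78 91.0; 82 92.7; 86 89.5; 90 88.2; 94 90.1; 98 93.3; 102 93.3; 106 91.7; 110 89.8; 114 88.1; 118 89.0; 122 86.5; 126 92.6; 130 89.4; 134 89.8; 138 88.6; 142 81.5; 146 81.6; 150 79.3; 154 76.1; 158 75.8; 162 73.7; 166 72.4; 170 72.5; 174 68.8; 178 65.3; 182 64.8; 186 61.4; 190 59.3; 194 51.2; 198 54.6;
```

>>> arm_command(increments=[{"dx":0.15,"dy":0,"dz":0.05,"wx":0,"wy":0,"wz":0,"grip":4.6},{"dx":0.3,"dy":0,"dz":0.1,"wx":0,"wy":0,"wz":0,"grip":4.6},{"dx":0.3,"dy":0,"dz":0.1,"wx":0,"wy":0,"wz":0,"grip":4.6}])

```text
clock: 7.65
eef_pos: [0.5196, 0.0417, 0.0336]
tool_rot: [0.781, 0.601, 0.135, -0.103]
ft_force: [-5.8, -14.8, 6.7]
grip_width: 0.0458
grasp_force: 7.8
```

Run:
```python
from h import *
inc([70,0,34],.35);o=monitor.get_obs(); print(o['clock'],o['ft_force'])
snap('wrist','w6'); print(viewer.get_calibration('wrist'))
b=cv2.imread('pics/w6.png')[0:300,140:420]
cv2.imwrite('pics/c6.png',cv2.resize(b,None,fx=2,fy=2,interpolation=cv2.INTER_CUBIC))
```

```text
now [66.2 -0.4 33.6] -> [70, 0, 34] d cm [ 0.37 -0.04  0.09] w [ 0.002  0.009 -0.003]
7.65 [ -5.81082387 -14.79810871   6.68113829]
{'fovy': 65.70646984690485, 'cx': 283.4105718991295, 'cy': 215.65285046860814, 'view': array([[ 0.96618433, -0.25784303,  0.00219433, -0.49106225],
       [ 0.25736535,  0.96484732,  0.05322334, -0.20443633],
       [-0.01584046, -0.05085881,  0.99858022, -0.18021937],
       [ 0.        ,  0.        ,  0.        ,  1.        ]])}
```

View pics/c6.png

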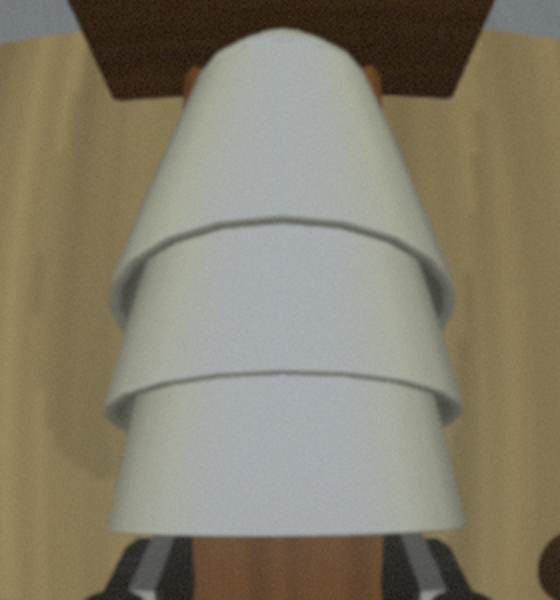

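```bash
cat >> h.py <<'E'
def wray(f,u,v):
    z=load(f); fl=210/np.tan(np.radians(float(z['fovy']))/2)
    a=np.array([u-float(z['cx']),v-float(z['cy'])]); r=np.hypot(*a); t=r/fl
    d=np.array([np.sin(t)*a[0]/r,-np.sin(t)*a[1]/r,-np.cos(t)]); V=np.linalg.inv(z['view'])
    return V[:3,3],V[:3,:3]@d,r,t
E
python3 - <<'E'
from h import *
D=load('w6')['d']
for u,v in((281.5,106),(281.5,113),(281.5,183),(281.5,190),(281.5,263),(281,20)):
    c,d,r,t=wray('w6',u,v); dep=D[int(v),int(u)]
    print(v,'by depth',cr(c+d*dep/np.cos(t)).round(1),[cr(c+d*(h-c[2])/d[2]).round(1)[0] for h in(.094,.099,.104)])
# profile along the top line
for v in range(20,275,6):
    c,d,r,t=wray('w6',281.5,v); dep=D[v,281]
    q=cr(c+d*dep/np.cos(t)); print(q[0].round(),q[2].round(1),end='; ')
E
```

```text
106 by depth [127.5   0.4  92.4] [np.float64(126.8), np.float64(124.8), np.float64(122.7)]
113 by depth [127.4   0.4  86.3] [np.float64(124.4), np.float64(122.5), np.float64(120.5)]
183 by depth [101.4   0.5  95.7] [np.float64(101.7), np.float64(100.9), np.float64(100.2)]
190 by depth [100.3   0.5  88.8] [np.float64(99.6), np.float64(98.9), np.float64(98.2)]
263 by depth [77.5  0.6 94.3] [np.float64(77.5), np.float64(77.9), np.float64(78.4)]
20 by depth [183.4   0.6  65.8] [np.float64(161.7), np.float64(157.9), np.float64(154.1)]
183.0 65.8; 177.0 69.0; 173.0 70.8; 168.0 73.2; 162.0 76.8; 159.0 77.1; 155.0 79.5; 150.0 81.9; 146.0 84.2; 143.0 86.0; 140.0 86.1; 137.0 87.8; 134.0 89.5; 87.0 191.9; 128.0 92.2; 126.0 91.4; 127.0 84.9; 124.0 87.4; 122.0 87.3; 119.0 88.0; 117.0 88.7; 114.0 90.0; 112.0 91.5; 110.0 90.8; 108.0 91.8; 106.0 92.3; 104.0 94.1; 102.0 95.2; 101.0 87.2; 99.0 88.3; 97.0 89.5; 95.0 89.9; 93.0 89.3; 91.0 91.3; 89.0 90.0; 87.0 91.6; 86.0 91.6; 84.0 91.7; 82.0 93.6; 80.0 93.4; 78.0 94.3; 77.0 94.7; 65.0 16.0;
```

The push met a solid stop (15 N). The rim tops lie 24 mm apart, the depth slopes give dips of about 14, 8 and 4 degrees, and so the origins are about 22 mm apart. That means the stack is home. I'll back off and go on to the latch.

Run:
```python
from h import *
for p,t in(([45,0,38],.35),([5,0,60],.35),([-20,0,150],.35),([-14,-65,150],.15),([-14,-132,150],0)): inc(p,t)
```

```text
now [66.2 -0.4 33.6] -> [45, 0, 38] d cm [-1.85 -0.03 -1.12] w [ 0.002  0.009 -0.003]
now [66.2 -0.4 33.6] -> [5, 0, 60] d cm [-4.88 -0.02 -4.53] w [ 0.002  0.009 -0.003]
now [66.2 -0.4 33.6] -> [-20, 0, 150] d cm [ -4.23   0.   -13.85] w [ 0.002  0.009 -0.003]
now [66.2 -0.4 33.6] -> [-14, -65, 150] d cm [ -3.64   6.5  -13.63] w [ 0.002 -0.191 -0.003]
now [66.2 -0.4 33.6] -> [-14, -132, 150] d cm [ -3.62  13.2  -13.62] w [ 0.002 -0.341 -0.003]
```

>>> arm_command(increments=[{"dx":-0.9,"dy":0,"dz":-0.5,"wx":0,"wy":0,"wz":0,"grip":4.6},{"dx":-1.9,"dy":0,"dz":-1.1,"wx":0,"wy":0,"wz":0,"grip":4.6},{"dx":-4.9,"dy":0,"dz":-4.5,"wx":0,"wy":0,"wz":0,"grip":4.6},{"dx":-4.6,"dy":0,"dz":-9,"wx":0,"wy":0,"wz":0,"grip":3},{"dx":-4.2,"dy":0,"dz":-13.8,"wx":0,"wy":0,"wz":0,"grip":0},{"dx":-3.9,"dy":3.5,"dz":-13.7,"wx":0,"wy":-0.1,"wz":0,"grip":0},{"dx":-3.6,"dy":6.5,"dz":-13.6,"wx":0,"wy":-0.19,"wz":0,"grip":0},{"dx":-3.6,"dy":10,"dz":-13.6,"wx":0,"wy":-0.27,"wz":0,"grip":0},{"dx":-3.6,"dy":13.2,"dz":-13.6,"wx":0,"wy":-0.34,"wz":0,"grip":0},{"dx":-3.6,"dy":13.2,"dz":-13.6,"wx":0,"wy":-0.34,"wz":0,"grip":0}])

```text
clock: 8.7
eef_pos: [0.631, -0.0644, 0.1481]
tool_rot: [0.791, 0.612, 0.004, -0.002]
ft_force: [-0.0, -0.7, -0.9]
grip_width: -0.0001
grasp_force: 0.0
```

Run:
```python
from h import *
inc([-14,-132,48],0);o=monitor.get_obs(); print(o['clock'],o['joint_pos'].round(2),o['grip_width'])
snap('wrist','w7');snap('side','s7')
a=cv2.imread('pics/s7.png')[130:310,180:380]; b=cv2.imread('pics/w7.png')
cv2.imwrite('pics/c7.png',np.hstack([cv2.resize(a,(400,360)),cv2.resize(b,(400,300)) if 0 else cv2.resize(b,(400,360))]))
```

```text
now [  -8.1 -135.1  148.1] -> [-14, -132, 48] d cm [-0.69 -0.33 10.  ] w [ 0.002 -0.01   0.003]
8.7 [-0.11  0.55  0.25  1.27  0.01  1.72] -8.452203287954937e-05
```

View pics/c7.png

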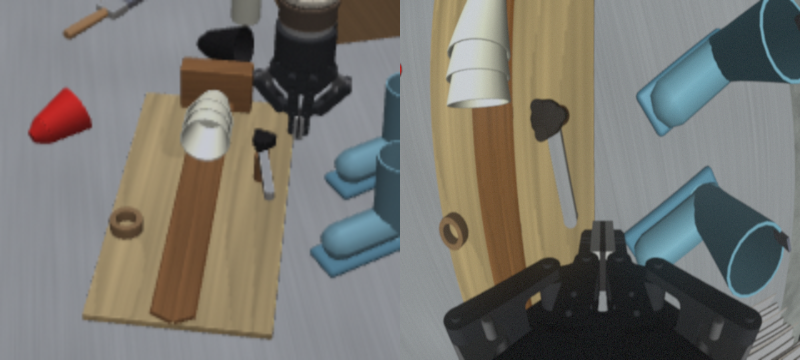

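The stack stays nested after backing off (rims at (205,105) to (205,145) in the side view). The closed fingers are beside the latch arm on its outer side. Before going down, I'll check how high the boot toe is under the right knuckle.

Run:
```python
from h import *
for f in('top0','side0'):
    C=cr(pts(f)).reshape(-1,3)
    for a,b in((-185,-165),(-205,-185),(-225,-205)):
        s=C[(C[:,0]>-115)&(C[:,0]<60)&(C[:,1]>a)&(C[:,1]<b)&(C[:,2]>8)&(C[:,2]<170)]
        if len(s): print(f,a,b,'x',s[:,0].min().round(),s[:,0].max().round(),'z',np.percentile(s[:,2],98).round(), 'x>-40 z',np.percentile(s[s[:,0]>-40][:,2],98).round() if (s[:,0]>-40).any() else None)
C0=np.array([54,-85.])
for th in(-.3,-.19,0,.3,.6,.9,1.2,1.45,1.57,1.62):
    n=np.array([np.sin(th),np.cos(th)]); a=np.array([-np.cos(th),np.sin(th)])
    f=11*abs(n[0])+13*abs(n[1]); P=C0+72*a-(7+f)*n
    o=monitor.get_obs(); M=Ro.from_quat(o['tool_rot']).as_matrix()
    print(th,P.round(1),(M.T@(wo([*P,50])-o['eef_pos'])*100).round(2))
```

```text
top0 -185 -165 x -113.0 39.0 z 56.0 x>-40 z 10.0
top0 -205 -185 x -115.0 60.0 z 63.0 x>-40 z 57.0
top0 -225 -205 x -112.0 60.0 z 64.0 x>-40 z 59.0
side0 -185 -165 x -111.0 -69.0 z 54.0 x>-40 z None
side0 -205 -185 x -115.0 59.0 z 62.0 x>-40 z 55.0
side0 -225 -205 x -114.0 59.0 z 62.0 x>-40 z 58.0
-0.3 [  -8.1 -127.9] [ 0.08 -0.35  9.83]
-0.19 [ -12.6 -120. ] [-0.37 -1.14  9.83]
0 [ -18. -105.] [-0.91 -2.64  9.83]
0.3 [-21.5 -85.4] [-1.25 -4.61  9.83]
0.6 [-18.9 -64.1] [-1.   -6.73  9.83]
0.9 [ -9.3 -43.3] [-0.03 -8.81  9.84]
1.2 [  7.4 -25.9] [  1.65 -10.56   9.86]
1.45 [ 26.  -15.9] [  3.5  -11.55   9.88]
1.57 [ 35.9 -13. ] [  4.5  -11.84   9.89]
1.62 [ 38.9 -12.2] [  4.8  -11.92   9.9 ]
```

>>> arm_command(increments=[{"dx":-0.4,"dy":-0.2,"dz":4,"wx":0,"wy":0,"wz":0,"grip":0},{"dx":-0.4,"dy":-0.2,"dz":8,"wx":0,"wy":0,"wz":0,"grip":0},{"dx":-0.4,"dy":-0.2,"dz":9.8,"wx":0,"wy":0,"wz":0,"grip":0},{"dx":-0.4,"dy":-0.2,"dz":9.8,"wx":0,"wy":0,"wz":0,"grip":0},{"dx":-0.4,"dy":-0.7,"dz":9.8,"wx":0,"wy":0,"wz":0,"grip":0},{"dx":-0.5,"dy":-1.3,"dz":9.8,"wx":0,"wy":0,"wz":0,"grip":0},{"dx":-0.7,"dy":-2.0,"dz":9.8,"wx":0,"wy":0,"wz":0,"grip":0},{"dx":-0.9,"dy":-2.6,"dz":9.8,"wx":0,"wy":0,"wz":0,"grip":0},{"dx":-1.1,"dy":-3.6,"dz":9.8,"wx":0,"wy":0,"wz":0,"grip":0},{"dx":-1.2,"dy":-4.6,"dz":9.8,"wx":0,"wy":0,"wz":0,"grip":0}])

```text
clock: 9.8
eef_pos: [0.5803, -0.0651, 0.0525]
tool_rot: [0.792, 0.611, 0.005, -0.002]
ft_force: [0.8, -0.1, 0.1]
grip_width: -0.0001
grasp_force: 0.4
```

```bash
cat >> h.py <<'E'
def sweep(ths):
    o=monitor.get_obs(); M=Ro.from_quat(o['tool_rot']).as_matrix(); C0=np.array([54,-85.]); print(o['clock'],cr(o['eef_pos']).round(1),o['ft_force'])
    for th in ths:
        n=np.array([np.sin(th),np.cos(th)]); a=np.array([-np.cos(th),np.sin(th)])
        f=11*abs(n[0])+13*abs(n[1]); P=C0+72*a-(7+f)*n
        print(th,P.round(1),(M.T@(wo([*P,50])-o['eef_pos'])*100).round(2))
E
python3 - <<'E'
from h import *
sweep((.4,.6,.8,1.0,1.2,1.4,1.5,1.57,1.62))
C=cr(pts_ if 0 else (snap('top','t8') or pts('t8'))).reshape(-1,3)
a=C[(C[:,2]>54)&(C[:,2]<72)&(C[:,0]<40)&(C[:,0]>-50)&(C[:,1]<-20)&(C[:,1]>-115)]; print(len(a),a[::8].round())
E
```

```text
9.8 [-21.7 -86.2  52.5] [ 0.75509775 -0.0546287   0.11345555]
0.4 [-21.4 -78.4] [ 0.03 -0.79  0.25]
0.6 [-18.9 -64.1] [ 0.27 -2.21  0.25]
0.8 [-13.3 -50. ] [ 0.83 -3.62  0.25]
1.0 [ -4.5 -37. ] [ 1.72 -4.93  0.25]
1.2 [  7.4 -25.9] [ 2.91 -6.04  0.26]
1.4 [ 22.  -17.5] [ 4.37 -6.88  0.27]
1.5 [ 30.1 -14.5] [ 5.17 -7.17  0.27]
1.57 [ 35.9 -13. ] [ 5.76 -7.32  0.28]
1.62 [ 38.9 -12.2] [ 6.06 -7.41  0.28]
0 []
```

The force reads 0.75 N, which matches the latch's friction, so the arm is being moved. Finishing the sweep.

>>> arm_command(increments=[{"dx":0,"dy":-0.8,"dz":0.2,"wx":0,"wy":0,"wz":0,"grip":0},{"dx":0.3,"dy":-2.2,"dz":0.2,"wx":0,"wy":0,"wz":0,"grip":0},{"dx":0.8,"dy":-3.6,"dz":0.2,"wx":0,"wy":0,"wz":0,"grip":0},{"dx":1.7,"dy":-4.9,"dz":0.2,"wx":0,"wy":0,"wz":0,"grip":0},{"dx":2.9,"dy":-6.0,"dz":0.2,"wx":0,"wy":0,"wz":0,"grip":0},{"dx":3.7,"dy":-6.5,"dz":0.2,"wx":0,"wy":0,"wz":0,"grip":0},{"dx":4.4,"dy":-6.9,"dz":0.2,"wx":0,"wy":0,"wz":0,"grip":0},{"dx":5.2,"dy":-7.2,"dz":0.2,"wx":0,"wy":0,"wz":0,"grip":0},{"dx":5.6,"dy":-7.3,"dz":0.2,"wx":0,"wy":0,"wz":0,"grip":0},{"dx":5.7,"dy":-7.3,"dz":0.2,"wx":0,"wy":0,"wz":0,"grip":0}])

```text
clock: 10.85
eef_pos: [0.5241, 0.0092, 0.0497]
tool_rot: [0.792, 0.611, 0.004, -0.002]
ft_force: [-0.4, -1.2, 0.7]
grip_width: 0.0
grasp_force: 0.3
```

```bash
cat >> h.py <<'E'
def arm(n):
    snap('top',n); snap('side',n+'s')
    for f in(n,n+'s'):
        C=cr(pts(f)).reshape(-1,3)
        a=C[(C[:,2]>60)&(C[:,2]<76)&(C[:,0]<70)&(C[:,0]>0)&(C[:,1]<16)&(C[:,1]>-66)]
        if len(a)>5:
            k=np.polyfit(a[:,1],a[:,0],1); print(f,len(a),'slope dx/dy',k,'lat',np.arctan2(1,-k[0]) ,np.percentile(a,[5,95],axis=0).round(1).tolist())
E
python3 - <<'E'
from h import *
sweep((1.57,1.62)); arm('t9')
E
```

```text
10.85 [ 35.9 -13.   49.7] [-0.41551522 -1.17332751  0.7120416 ]
1.57 [ 35.9 -13. ] [ 0.    0.   -0.03]
1.62 [ 38.9 -12.2] [ 0.3  -0.08 -0.02]
t9s 135 slope dx/dy [-0.30916984 33.10633387] lat 1.2709482102944927 [[23.0, -62.5, 60.9], [57.7, 8.3, 74.1]]
```

>>> arm_command(increments=[{"dx":0.15,"dy":0,"dz":0,"wx":0,"wy":0,"wz":0,"grip":0},{"dx":0.3,"dy":0,"dz":0,"wx":0,"wy":0,"wz":0,"grip":0},{"dx":0.3,"dy":0,"dz":0,"wx":0,"wy":0,"wz":0,"grip":0}])

```text
clock: 11.25
eef_pos: [0.5247, 0.0115, 0.0497]
tool_rot: [0.792, 0.611, 0.004, -0.002]
ft_force: [0.4, 0.0, -0.3]
grip_width: -0.0001
grasp_force: 0.1
```

Run:
```python
from h import *
sweep((1.57,)); print(monitor.get_obs()['grip_width']); inc([10,-13,60],0); inc([-60,0,200],0)
snap('side','s10')
b=cv2.imread('pics/s10.png')[170:260,230:350]
cv2.imwrite('pics/c10.png',cv2.resize(b,None,fx=6,fy=6,interpolation=cv2.INTER_CUBIC))
```

```text
11.25 [ 38.3 -13.   49.7] [ 0.39744272  0.00706462 -0.29438462]
1.57 [ 35.9 -13. ] [-0.23  0.   -0.03]
-9.788654658875703e-05
now [ 38.3 -13.   49.7] -> [10, -13, 60] d cm [-2.82  0.   -1.05] w [ 0.001 -0.009 -0.   ]
now [ 38.3 -13.   49.7] -> [-60, 0, 200] d cm [ -9.7   -1.29 -15.11] w [ 0.001 -0.009 -0.   ]
```

View pics/c10.png

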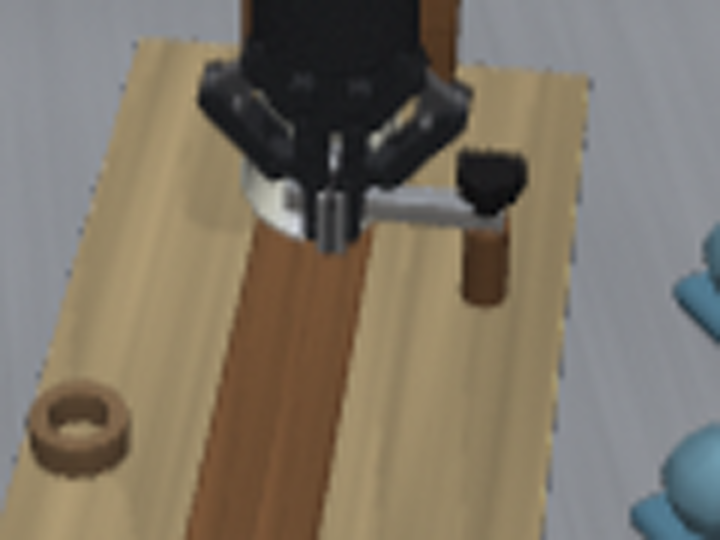

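The arm now lies across the trough behind the stack: its tip is at crop (288,197), the knob axis at (487,208) and the finger in front at (330,220). I'll work out the angle from the tip pixel, then press on to the end stop.

Run:
```python
from h import *
z=load('s10'); fl=210/np.tan(np.radians(float(z['fovy']))/2); V=np.linalg.inv(z['view'])
for u,v in((288,197),(440,206),(375,204)):
    u=230+u/6;v=170+v/6
    d=V[:3,:3]@np.array([(u-float(z['cx']))/fl,-(v-float(z['cy']))/fl,-1]); c=V[:3,3]
    p=cr(c+d*(.068-c[2])/d[2]); print(p.round(1), 'angle', np.arctan2(p[1]+85,-(p[0]-54)))
```

```text
[46.1  8.6 68. ] angle 1.4862528091519986
[ 49.5 -63.   68. ] angle 1.3689522030260186
[ 46.7 -32.6  68. ] angle 1.432174759682162
```

>>> arm_command(increments=[{"dx":0.15,"dy":0,"dz":0,"wx":0,"wy":0,"wz":0,"grip":0},{"dx":0.3,"dy":0,"dz":0,"wx":0,"wy":0,"wz":0,"grip":0},{"dx":0.3,"dy":0,"dz":0,"wx":0,"wy":0,"wz":0,"grip":0}])

```text
clock: 11.6
eef_pos: [0.525, 0.0129, 0.0498]
tool_rot: [0.792, 0.61, 0.002, -0.001]
ft_force: [-0.9, -4.9, 1.2]
grip_width: 0.0001
grasp_force: 2.8
```

The force jumped to 5 N with the tool at the x that corresponds to about 1.6 rad, so the latch is at its end stop. Retracting.

>>> arm_command(increments=[{"dx":-1,"dy":0,"dz":0,"wx":0,"wy":0,"wz":0,"grip":0},{"dx":-3,"dy":0,"dz":-1.5,"wx":0,"wy":0,"wz":0,"grip":0},{"dx":-5,"dy":0,"dz":-6,"wx":0,"wy":0,"wz":0,"grip":0},{"dx":-8,"dy":0,"dz":-11,"wx":0,"wy":0,"wz":0,"grip":0},{"dx":-12,"dy":0,"dz":-14,"wx":0,"wy":0,"wz":0,"grip":0},{"dx":-16,"dy":0,"dz":-15,"wx":0,"wy":0,"wz":0,"grip":0},{"dx":-20,"dy":0,"dz":-15,"wx":0,"wy":0,"wz":0,"grip":0},{"dx":-20,"dy":0,"dz":-15,"wx":0,"wy":0,"wz":0,"grip":0},{"dx":-20,"dy":0,"dz":-15,"wx":0,"wy":0,"wz":0,"grip":0},{"dx":-20,"dy":0,"dz":-15,"wx":0,"wy":0,"wz":0,"grip":0}])

```text
clock: 12.6
eef_pos: [0.4743, -0.1796, 0.1979]
tool_rot: [0.792, 0.611, 0.004, -0.003]
ft_force: [0.2, 0.0, -0.8]
grip_width: -0.0004
grasp_force: 0.0
```

Run:
```python
from h import *
sweep(()); arm('t11'); snap('wrist','w11')
a=cv2.imread('pics/t11.png')[150:270,205:370]; b=cv2.imread('pics/t11s.png')[150:260,220:350]
cv2.imwrite('pics/c11.png',np.hstack([cv2.resize(a,(400,300),interpolation=2),cv2.resize(b,(400,300),interpolation=2)]))
```

```text
12.6 [-159.4  -12.8  197.9] [ 0.22003059  0.04706135 -0.82258787]
t11 87 slope dx/dy [1.96704735e-02 5.53591694e+01] lat 1.5904642638410602 [[48.4, -63.4, 65.2], [61.3, 6.3, 75.2]]
t11s 79 slope dx/dy [-3.54127776e-02  5.14323523e+01] lat 1.535398341336544 [[47.2, -64.1, 61.2], [63.3, -28.1, 72.5]]
```

View pics/c11.png

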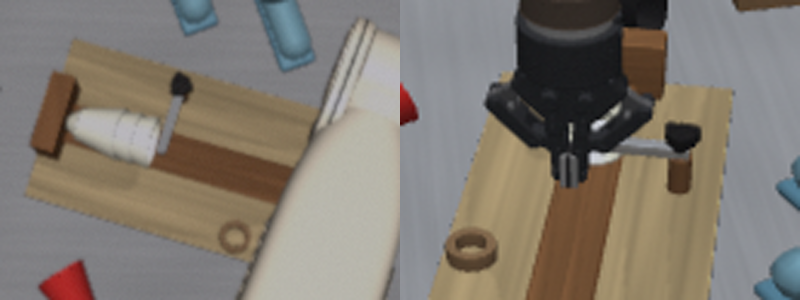

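The top view shows the latch square across the trough behind the nested stack (arm from (180,88) to (163,150)), measured at about 1.54–1.59 rad. The tape and boots have not moved and the robot is clear, so I'm handing in.

Run:
```python
from h import *
C=cr(pts('t11')); p=load('t11')['p']; hsv=cv2.cvtColor(p,cv2.COLOR_RGB2HSV)
w=(hsv[...,1]<60)&(hsv[...,2]>110)&(abs(C[...,1])<40)&(C[...,2]>24)&(C[...,2]<115)&(C[...,0]>65)&(C[...,0]<200)
print(np.percentile(C[w],[1,99],axis=0).round(1))
print(job.job_done())
```

```text
[[ 70.1 -32.7  25.4]
 [195.7  32.2  97.5]]
the job is handed in; nothing more can be done
None
```

The job is handed in: by my camera measurements all three formers are nested home against the stop and the latch is square across the trough at about 1.6 rad. I saw no bystander moved, and the robot was clear of everything; no verdict came back.

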